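# Shut the guard, then hold the throttle at four clicks

## Robot

A 6-joint arm with a two-finger parallel gripper is mounted at the origin on the work surface. World frame = base frame: x ahead of the robot, y to its left, z up, the work surface at z = 0. Lengths are in m, angles in degrees, forces in N, time in s.
With the tool pointing down it reaches from about 0.35 to 0.95 m from the base axis. Payload 17.4 kg.
Tool frame: the origin (TCP) lies midway between the tips of the shut fingers; the grasp point (between the pads) lies 19 mm behind it; y points along the fingers, z is the direction in which the jaws open and shut, and the axes are right-handed (so a half turn about y gives the same grasp; the last joint's range is limited). The gripper opens to 93 mm and grips with 3 to 60 N. Pads are 15 mm wide; open, the fingers measure 128 mm over their backs; the gripper's body (75 mm by 188 mm) begins 65 mm behind the grasp point.
Start: joints at [-77.223, 6.646, 82.598, -0, 90.757, -2.166], TCP at [0.174, -0.652, 0.219] pointing down, gripper open.
Joint ranges: [-162.19, 162.19], [-47.58, 125.68], [4.15, 143.07], [-65.23, 245.23], [0.69, 171.88], [-170.13, 170.13]. Speed limits (degrees/s): [108.29, 108.29, 127.2, 180, 180, 180].

## Interface

Orientations are given as a 3x3 rotation matrix whose columns are the frame's x, y, z axes.
In Python, from station import arm gives the robot as it stands. The module is installed in compiled form; this text tells all that it offers.
- The arm moves only by the tool step_arm, never from a script. Its argument "commands" is a list of rows, each an object with "delta_pos": the shift along the tool's x, y, z in cm, a list of three; "turn": the turn about the tool's y in degrees; "fingers": the finger opening in cm, from 0 to 9.3. A call has 1 to 8 rows; each row shifts and turns the commanded pose from where the row before left it, along the tool's axes as they then stand; what a row does not reach is not made up. A row lasts 1/8 s, in which the tool goes at most 62.5 mm and 10.7 degrees, less where a joint would pass 70% of its speed; a pose out of reach is approached as far as the arm can. A call is refused whole if a number of a shift passes 6.25 or a number of a turn 10.7, either way. A call with a gripper value outside its range is refused whole. The fingers move at their own pace and stop on an object; "squeeze" is the grip in N (left out, the last holds). Time passes only in rows, so rows that do not move let the fingers close. It gives the time, the measured TCP pose, the force and the opening at its end, in the units of the state.
- arm.observe(): the state, without advancing time (a new reading comes with each control period).
- arm.read_camera(name): name is "scene" or "top"; returns the picture (420x560x3 uint8, blue, green, red); there is no depth.
- arm.get_calibration(name): a dict with "vertical_fov" (degrees; the focal length in pixels is half the picture's height over the tangent of half this angle, whatever the lens; pixels are square), "cx", "cy" (the principal point, pixels), "D" ([k1, k2, p1, p2, k3] as OpenCV has them; the pictures are not rectified), "view" (4x4, takes a point from world to camera coordinates). Camera axes: x right, y down, z forward; pixel columns grow to the right and rows downward; lengths in m; the calibration is good to about 2 mm. A picture is of the moment at which its call begins. get_calibration takes no time and is no camera call.
- arm.close_job(): hands the job in, once; it reports no verdict.
Trained networks look in the newest picture that a camera, given by its name, has taken for a name from the list of things; names that differ only in an ending like _2 or _b are one class to them, and where a whole thing is asked for, a point or a joint stands for the part that bears it (a point fixed in the world has none). Each returns a list of dicts, best first, with "confidence" (0 to 1); they miss things now and then, are a little off and sometimes report something else, mostly with a low value. They report only what shows in the picture. A call takes as long as a camera call.
- arm.spot_in(camera, thing): "location" ([column, row] in pixels, amid what is visible of it).
- arm.tip_of(camera, thing): "location" ([column, row] in pixels: a listed point, or the origin of a listed thing).
The state is a dict: "time": time; "joint_positions": joint angles; "qvel": joint speeds; "joint_efforts": joint torques, N m; "ee_pos": TCP position; "tcp_rot": TCP orientation; "contact_force": force on the tool from outside, world axes, zero at the start; "wrist_torque": the same for the moment, N m; "opening": opening from 0.0 (shut) to 1.0 (fully open).
Only numpy, scipy, OpenCV 4.12 (cv2) and the standard library are available. Lean on these libraries where they do the work, as an engineer would, in place of code of your own. Each camera call takes 0.05 s, during which the arm holds its last target.

## Task

Slide the yellow-framed guard on the blue pulley test stand fully shut over the pulleys. Only then push the red-knobbed throttle lever counter-clockwise (seen from above) off its closed stop, counting exactly four clicks and never going on towards a fifth, and finish still holding it there with the gripper, because its spring closes it as soon as it is let go. Leave the guard shut and do not disturb the other things on the bench.

Things in the scene. Friction and masses are not known exactly. Their poses are not given: they have to be found in the camera images.
- guard (a joint): the sliding guard in a yellow frame on top of the blue pulley test stand: 0 when fully shut over the pulleys, up to 0.17 m when fully open over the stand's solid deck. It slides along the stand's length on level rails, against a hard stop at each end, and stays where it is left; about 2 N of friction
- guard_grip (a point): middle of the guard's black upright grip post: round, 22 mm across, 50 mm tall (this point is 25 mm below its top); it moves with the guard. The guard's frame lies 25 mm below this point; nothing else near the post is higher than that
- stand: blue pulley test stand, a fixed housing 200 mm (its x) by 400 mm (its y), 144 mm high at its rails. Origin: centre of its underside. Pulleys in the opening in its +y half. The guard shuts towards the stand's +y and opens towards -y. The grip post's middle is at x = -0.050, y = 0.095 minus the guard's joint value, z = 0.171 in this frame
- throttle (a joint): throttle lever on the grey pod: 0 at its closed stop, growing counter-clockwise seen from above, at most 1.25 rad. A click (notch) every 0.1745 rad, the fourth at 0.698. A spring closes it from anywhere when let go. Going on, the pull-back at the knob swells from about 5 N in a notch to 7 to 9 N between notches, drops to 2 or 3 N just before the next notch, and is 5 to 6 N again in it
- lever: the throttle lever: a steel arm with an upright red knob at its end. Origin: on its pivot axis, 38 mm below the middle of the knob; z up. This frame turns with the lever; the knob's axis is 110 mm from the pivot, at 145 degrees (2.531 rad) counter-clockwise from this frame's x axis
- knob (a point): middle of the red knob on the lever's end: round, 24 mm across, 52 mm tall (this point is 26 mm below its top), standing on the arm, which lies 26 mm below this point
- pivot (a point): point on the lever's vertical pivot axis, at the height of the middle of the knob; fixed on the grey pod, a box 150 by 150 mm (170 mm at its foot) and 56 mm high. Axes as the pod's: at the closed stop the knob lies 110 mm away at 145 degrees counter-clockwise from the x axis, at the fourth click at 185 degrees
- cup_a_mid (a point): bystander, to be left alone: a red plastic cup, 86 mm across, 115 mm tall; point at its middle
- cup_b_mid (a point): bystander, to be left alone: a second red plastic cup like it; point at its middle
- spray_mid (a point): bystander, to be left alone: a green spray can, 66 mm across, 190 mm tall; point at its middle
- wrench_mid (a point): bystander, to be left alone: a steel wrench 200 mm long lying flat; point at its middle
- driver_mid (a point): bystander, to be left alone: a yellow-handled screwdriver 190 mm long lying flat; point at its middle
- collar_mid (a point): bystander, to be left alone: a steel collar, 64 mm across, 30 mm tall; point at its middle
- socket_mid (a point): bystander, to be left alone: a steel socket, 28 mm across, 50 mm tall; point at its middle

How it is judged:
By the outcome, as a careful person would: the job done as asked, in the order asked, and still so for the second after the job is handed in, while the arm keeps its last pose, push and grip.
It also fails if it takes over 72 s, if anything falls off the work surface, if the arm or the gripper's body presses on something with over 40 N, if the wrist force passes 120 N, or if a joint passes its speed limit or range.

## Working session

There is one attempt and no reset: what is moved stays moved. The work goes in short steps, Python scripts to look and compute and a tool call to move; the robot and the scene stay as the last step left them, time stands still between calls to the robot, and variables do not carry over. Pictures are saved under pics/ and viewed, and the job is handed in when it is done.

Besides the shell and the picture viewer there is one more tool, called as a command line: name --argument value ..., lists and objects as JSON in quotes. step_arm: Moves the arm, as the interface text tells. Its arguments: {"type":"object","properties":{"commands":{"type":"array","items":{"type":"object","properties":{"delta_pos":{"type":"array","items":{"type":"number"}},"turn":{"type":"number"},"fingers":{"type":"number"}}}},"squeeze":{"type":"number"}},"required":["commands"]}

```bash
mkdir -p pics
cat > h.py <<'E'
import numpy as np, cv2
from station import arm
def K(n):
    c=arm.get_calibration(n); f=210/np.tan(np.radians(c["vertical_fov"])/2)
    return np.array([[f,0,c["cx"]],[0,f,c["cy"]],[0,0,1]]),np.array(c["D"],float),np.array(c["view"])
def at_z(n,uv,z):
    k,D,V=K(n); p=cv2.undistortPoints(np.array([[uv]],float),k,D)[0,0]
    R,t=V[:3,:3],V[:3,3]; d=R.T@np.array([p[0],p[1],1]); o=-R.T@t
    return o+d*(z-o[2])/d[2]
def proj(n,P):
    k,D,V=K(n); return cv2.projectPoints(np.array(P,float).reshape(-1,3),cv2.Rodrigues(V[:3,:3])[0],V[:3,3],k,D)[0].reshape(-1,2)
def tri(uvs):
    A=[];b=[]
    for n,uv in uvs.items():
        k,D,V=K(n); p=cv2.undistortPoints(np.array([[uv]],float),k,D)[0,0]
        for i in (0,1):
            r=V[i,:]-p[i]*V[2,:]; A.append(r[:3]); b.append(-r[3])
    return np.linalg.lstsq(np.array(A),np.array(b),rcond=None)[0]
E
python3 - <<'E'
from h import *
np.set_printoptions(precision=4,suppress=True)
for n in("scene","top"):
    cv2.imwrite(f"pics/{n}0.png",arm.read_camera(n)); 
    print(n,K(n))
    for t in("guard_grip","knob","pivot","stand","lever"):
        print(t,[(np.round(d["location"],1).tolist(),round(d["confidence"],2)) for d in arm.tip_of(n,t)][:3])
print(arm.observe())
E
```

```text
scene (array([[493.1619,   0.    , 275.9288],
       [  0.    , 493.1619, 204.7392],
       [  0.    ,   0.    ,   1.    ]]), array([-0.0521,  0.    ,  0.    ,  0.    ,  0.    ]), array([[ 0.6216,  0.7833, -0.0043, -0.2713],
       [ 0.5668, -0.4536, -0.6878, -0.2532],
       [-0.5407,  0.4251, -0.7259,  1.7866],
       [ 0.    ,  0.    ,  0.    ,  1.    ]]))
guard_grip [([342.6, 160.0], 0.66)]
knob [([204.0, 209.7], 0.69)]
pivot [([137.1, 284.5], 0.42)]
stand [([350.6, 209.3], 0.7)]
lever [([212.5, 247.2], 0.62)]
top (array([[418.1913,   0.    , 277.5804],
       [  0.    , 418.1913, 208.4084],
       [  0.    ,   0.    ,   1.    ]]), array([-0.0348,  0.    ,  0.    ,  0.    ,  0.    ]), array([[-0.0264, -0.9996,  0.0091, -0.0599],
       [-0.9838,  0.0243, -0.1777,  0.5381],
       [ 0.1774, -0.0137, -0.984 ,  1.2816],
       [ 0.    ,  0.    ,  0.    ,  1.    ]]))
guard_grip [([199.4, 196.0], 0.66), ([203.6, 191.7], 0.6), ([334.6, 244.1], 0.18)]
knob [([334.9, 247.1], 0.84)]
pivot [([344.0, 211.9], 0.81)]
stand [([203.7, 191.4], 0.81)]
lever [([342.2, 214.1], 0.71), ([413.9, 179.9], 0.23)]
{'time': 0.6, 'joint_positions': array([-77.2218,   6.6471,  82.5995,  -0.0004,  90.7569,  -2.1668]), 'qvel': array([-0.0439, -0.0289,  0.0301,  0.0476,  0.0728,  0.061 ]), 'joint_efforts': array([ -0.0004, -72.0686, -62.2549,   0.0779,   0.0183,  -0.    ]), 'ee_pos': array([ 0.1741, -0.6522,  0.2186]), 'tcp_rot': array([[-0.9662, -0.    ,  0.2579],
       [-0.2579,  0.0001, -0.9662],
       [ 0.    , -1.    , -0.0001]]), 'contact_force': array([-0.1148, -0.1737, -0.3235]), 'wrist_torque': array([0.0173, 0.0551, 0.0204]), 'opening': 0.9977104391905314}
```

View pics/scene0.png

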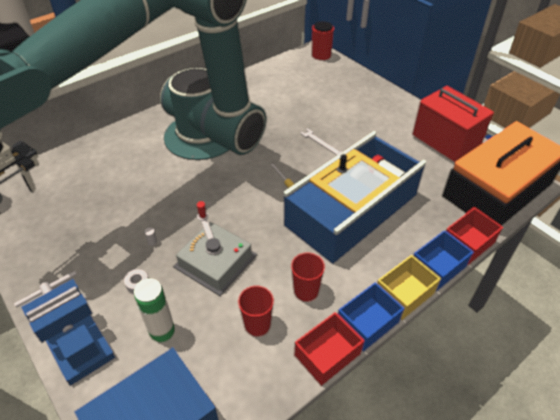

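View pics/top0.png

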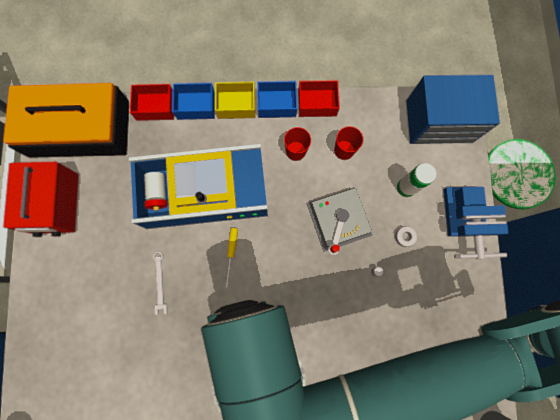

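The scene picture shows the blue stand at about (350,200), with the guard's black post at (343,160), and the grey pod at (215,250) with its red knob at (202,209). In the top picture the post is at (200,197), the knob at (334,248), the pivot at (342,214), and the pulleys show at the left end (155,190). The guard therefore shuts to the left, which is world +y.

Run:
```python
from h import *
np.set_printoptions(precision=4,suppress=True)
g=tri({"scene":(343.5,161),"top":(200,197)});print("grip",g, "z=.171:",at_z("scene",(342.6,160),.171),at_z("top",(199.6,196),.171))
k=tri({"scene":(203,209.7),"top":(334.9,247.1)});print("knob",k)
for z in(.09,.1,.11,.12):print(z,at_z("scene",(203,209.7),z),at_z("top",(334.9,247.1),z),at_z("top",(342.5,213),z))
# stand corners top z .144-.15
for uv in((130,150),(263,146),(268,214),(133,227)):print(uv,at_z("top",uv,.15))
for c,s in(("top",5),("scene",4)):
    im=cv2.imread(f"pics/{c}0.png")
    if c=="top": a=im[130:240,120:280];b=im[180:260,300:380]
    else: a=im[120:260,270:440];b=im[190:300,160:270]
    cv2.imwrite(f"pics/{c}_a.png",cv2.resize(a,None,fx=4,fy=4,interpolation=2));cv2.imwrite(f"pics/{c}_b.png",cv2.resize(b,None,fx=5,fy=5,interpolation=2))
```

```text
grip [0.5549 0.1539 0.1712] z=.171: [0.5509 0.1575 0.171 ] [0.5564 0.153  0.171 ]
knob [ 0.4052 -0.24    0.1035]
0.09 [ 0.3948 -0.2328  0.09  ] [ 0.4053 -0.2438  0.09  ] [ 0.5096 -0.2726  0.09  ]
0.1 [ 0.4033 -0.2369  0.1   ] [ 0.4044 -0.2423  0.1   ] [ 0.5079 -0.2708  0.1   ]
0.11 [ 0.4119 -0.2411  0.11  ] [ 0.4036 -0.2408  0.11  ] [ 0.5063 -0.2691  0.11  ]
0.12 [ 0.4205 -0.2452  0.12  ] [ 0.4028 -0.2394  0.12  ] [ 0.5046 -0.2674  0.12  ]
(130, 150) [0.7079 0.368  0.15  ]
(263, 146) [ 0.7104 -0.0332  0.15  ]
(268, 214) [ 0.5021 -0.0437  0.15  ]
(133, 227) [0.4734 0.3504 0.15  ]
```

View pics/top_a.png

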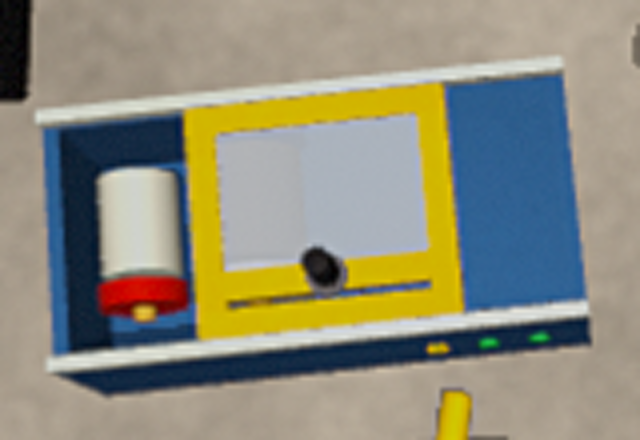

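View pics/top_b.png

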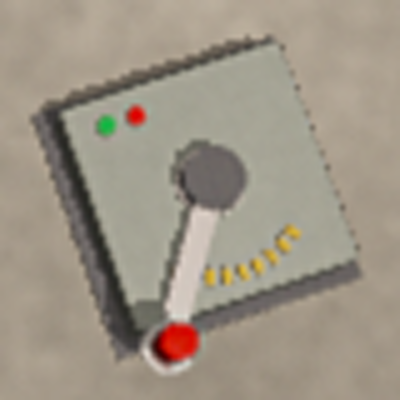

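View pics/scene_a.png

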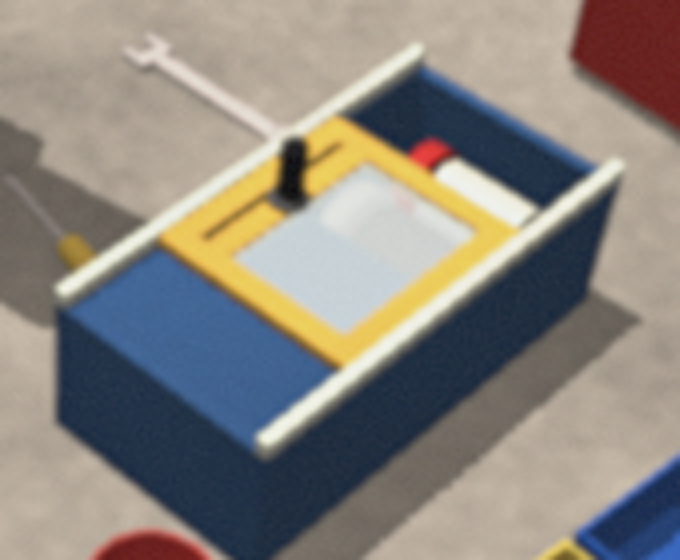

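View pics/scene_b.png

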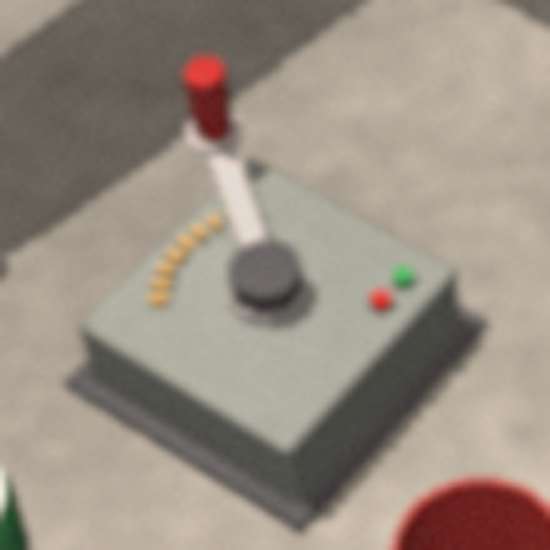

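Run:
```python
from h import *
np.set_printoptions(precision=4,suppress=True)
print("cap",tri({"scene":(213,244),"top":(342.2,215.2)}))
c=tri({"scene":(213,244),"top":(342.2,215.2)})
pod=[at_z("top",(300+x/5,180+y/5),.056) for x,y in((62,112),(280,42),(355,258))]
print("pod",pod,[np.linalg.norm(pod[i]-pod[i+1]) for i in(0,1)],"centre",(pod[0]+pod[2])/2)
pods=[at_z("scene",(160+x/5,190+y/5),.056) for x,y in((85,332),(292,450),(455,272),(262,165))]
print("podS",pods,[np.linalg.norm(pods[i]-pods[i-1]) for i in range(4)],"centre",np.mean(pods,0))
for a,b in((pod[1],pod[0]),(pod[1],pod[2]),(pods[0],pods[1]),(pods[3],pods[2]),(pods[1],pods[2]),(pods[0],pods[3])):
    print("dir",np.degrees(np.arctan2(*(b-a)[1::-1])))
k1=tri({"scene":(160+206/5,190+98/5),"top":(300+172/5,180+345/5)});print("knobB",k1)
kt=tri({"scene":(160+206/5,190+72/5),"top":(300+178/5,180+342/5)});print("knob top",kt)
for z in(.150,.16):
  R=[at_z("top",(120+x/4,130+y/4),z) for x,y in((38,118),(562,65),(50,360),(588,308))]
  print("rail",R,[np.degrees(np.arctan2(*(R[i]-R[i+1])[1::-1])) for i in(0,2)],np.mean(R,0))
S=[at_z("scene",(270+x/4,120+y/4),.155) for x,y in((65,290),(420,50),(262,442),(618,168))]
print("railS",S,[np.degrees(np.arctan2(*(S[i+1]-S[i])[1::-1])) for i in(0,2)],np.mean(S,0))
```

```text
cap [ 0.5055 -0.2739  0.0733]
pod [array([ 0.5516, -0.1845,  0.056 ]), array([ 0.5938, -0.326 ,  0.056 ]), array([ 0.4537, -0.3651,  0.056 ])] [np.float64(0.147726842020941), np.float64(0.1454692467370932)] centre [ 0.5027 -0.2748  0.056 ]
podS [array([ 0.468, -0.368,  0.056]), array([ 0.6025, -0.3229,  0.056 ]), array([ 0.5598, -0.1857,  0.056 ]), array([ 0.4269, -0.2258,  0.056 ])] [np.float64(0.14801565986653387), np.float64(0.14181922975269332), np.float64(0.1436698220837082), np.float64(0.1388206421302228)] centre [ 0.5143 -0.2756  0.056 ]
dir 106.59542859434453
dir -164.43521879104478
dir 18.519344074903245
dir 16.764919192105502
dir 107.26697503540774
dir 106.11721715872244
knobB [ 0.3989 -0.2405  0.0991]
knob top [ 0.3996 -0.2398  0.1205]
rail [array([0.6782, 0.3683, 0.15  ]), array([ 0.7098, -0.0257,  0.15  ]), array([0.4941, 0.3526, 0.15  ]), array([ 0.523 , -0.0412,  0.15  ])] [np.float64(94.5833863646658), np.float64(94.19707479161801)] [0.6013 0.1635 0.15  ]
rail [array([0.675 , 0.3648, 0.16  ]), array([ 0.7064, -0.0259,  0.16  ]), array([0.4925, 0.3492, 0.16  ]), array([ 0.5212, -0.0414,  0.16  ])] [np.float64(94.5833863646658), np.float64(94.19707479161801)] [0.5988 0.1617 0.16  ]
railS [array([ 0.5395, -0.0445,  0.155 ]), array([0.5078, 0.3417, 0.155 ]), array([ 0.7255, -0.0329,  0.155 ]), array([0.6961, 0.3548, 0.155 ])] [np.float64(94.69889203475718), np.float64(94.3348926567046)] [0.6172 0.1548 0.155 ]
```

Checks: the stand's +y axis points at about 94.4°. The guard is at about 0.095 m, and the post triangulates to z = 0.171, which matches. For the pod, the yaw is about 16.8° and the pivot is near (0.506,-0.274). That predicts the knob at (0.4015,-0.240), against a measured (0.400,-0.240). I'll move above the post now.

step_arm --commands '[{"turn": 10.5, "fingers": 9.3}, {"delta_pos": [-1.5, -1, -2.5]}, {"delta_pos": [-2.5, -1, -4.5]}, {"delta_pos": [-2.5, 0, -4.5]}, {"delta_pos": [-2.5, 0, -4.5]}, {"delta_pos": [-2.5, 0, -4.5]}, {"delta_pos": [-2.5, 0, -4.5]}, {"delta_pos": [-2.5, 0, -4.5]}]'

```text
validation failed for argument at $.co...
```

step_arm --commands '[{"delta_pos": [-2.5, 0, -4.5]}, {"delta_pos": [-2.5, 0, -4.5]}, {"delta_pos": [-2.5, 0, -4.5]}, {"delta_pos": [-2.5, 0, -4.5]}, {"delta_pos": [-2.5, 0, -4.5]}, {"delta_pos": [-2.5, 0, -4.5]}, {"delta_pos": [-2.5, 0, -4.5]}, {"delta_pos": [-2.5, 0, -4.5]}]'

```text
validation failed for argument at $.co...
```

step_arm --commands '[{"delta_pos": [0, 0, 0], "turn": 10.5, "fingers": 9.3}, {"delta_pos": [-1.5, -1, -2.5], "turn": 0, "fingers": 9.3}, {"delta_pos": [-2.5, -1, -4.5], "turn": 0, "fingers": 9.3}, {"delta_pos": [-2.5, 0, -4.5], "turn": 0, "fingers": 9.3}, {"delta_pos": [-2.5, 0, -4.5], "turn": 0, "fingers": 9.3}, {"delta_pos": [-2.5, 0, -4.5], "turn": 0, "fingers": 9.3}]'

```text
time: 1.35
ee_pos: [0.2732, -0.4374, 0.2388]
tcp_rot: [[-0.997, 0.0, 0.077], [-0.077, -0.0, -0.997], [-0.0, -1.0, 0.0]]
contact_force: [0.6, -0.3, -0.3]
opening: 1.003
```

step_arm --commands '[{"delta_pos": [-2.7, 0, -4.7], "turn": 0, "fingers": 9.3}, {"delta_pos": [-2.7, 0, -4.7], "turn": 0, "fingers": 9.3}, {"delta_pos": [-2.7, 0, -4.7], "turn": 0, "fingers": 9.3}, {"delta_pos": [-2.7, 0, -4.7], "turn": 0, "fingers": 9.3}, {"delta_pos": [-2.7, 0, -4.7], "turn": 0, "fingers": 9.3}, {"delta_pos": [-2.7, 0, -4.7], "turn": 0, "fingers": 9.3}, {"delta_pos": [-2.7, 0, -4.7], "turn": 0, "fingers": 9.3}, {"delta_pos": [-2.7, 0, -4.7], "turn": 0, "fingers": 9.3}]'

```text
time: 2.35
ee_pos: [0.4595, -0.0455, 0.239]
tcp_rot: [[-0.997, 0.001, 0.078], [-0.078, -0.0, -0.997], [-0.001, -1.0, 0.0]]
contact_force: [0.3, -0.3, 0.4]
opening: 1.001
```

step_arm --commands '[{"delta_pos": [-2.5, 0, -4.4], "turn": 0, "fingers": 9.3}, {"delta_pos": [-2.5, 0, -4.4], "turn": 0, "fingers": 9.3}, {"delta_pos": [-2.5, 0, -4.4], "turn": 0, "fingers": 9.3}, {"delta_pos": [-2, 0, -3.5], "turn": 0, "fingers": 9.3}, {"delta_pos": [0, 0, 0], "turn": 0, "fingers": 9.3}, {"delta_pos": [0, 0, 0], "turn": 0, "fingers": 9.3}]'

```text
time: 3.1
ee_pos: [0.5407, 0.1263, 0.2386]
tcp_rot: [[-0.997, -0.0, 0.078], [-0.078, -0.0, -0.997], [0.0, -1.0, 0.0]]
contact_force: [0.4, -0.4, -0.2]
opening: 1.0
```

Run:
```python
from h import *
for n in("scene","top"):
    im=arm.read_camera(n)
    cv2.imwrite(f"pics/{n}1.png",im)
    s=im[90:260,270:440] if n=="scene" else im[130:240,120:280]
    cv2.imwrite(f"pics/{n}1c.png",cv2.resize(s,None,fx=3.5,fy=3.5))
print(arm.observe()["ee_pos"])
```

```text
[0.54062558 0.12578497 0.23887996]
```

View pics/scene1c.png

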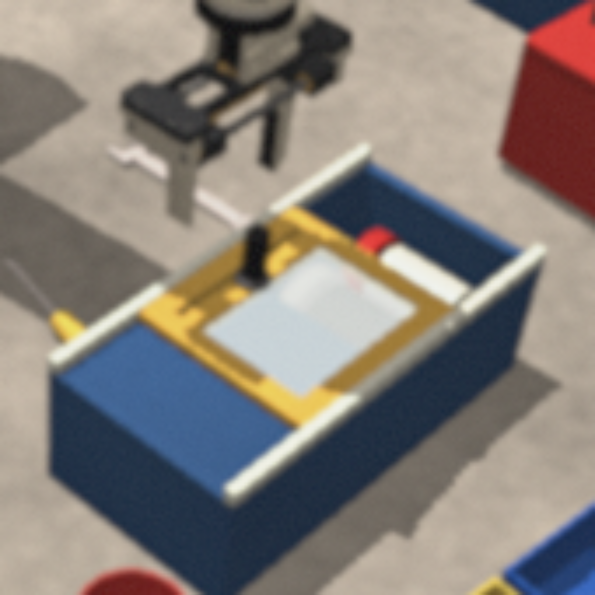

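The gripper hovers over the stand with the jaws along the slide and the post between them. Next I'll correct the offset, lower, and close on the post.

step_arm --commands '[{"delta_pos": [-1.7, 0, -2.7], "turn": 0, "fingers": 9.3}, {"delta_pos": [0, 2, 0], "turn": 0, "fingers": 9.3}, {"delta_pos": [0, 2, 0], "turn": 0, "fingers": 9.3}, {"delta_pos": [0, 2, 0], "turn": 0, "fingers": 9.3}, {"delta_pos": [0, 1.8, 0], "turn": 0, "fingers": 9.3}, {"delta_pos": [0, 0, 0], "turn": 0, "fingers": 9.3}]'

```text
time: 3.95
ee_pos: [0.555, 0.1544, 0.1589]
tcp_rot: [[-0.997, -0.002, 0.077], [-0.077, -0.0, -0.997], [0.002, -1.0, 0.0]]
contact_force: [0.3, -0.3, 0.4]
opening: 1.001
```

step_arm --commands '[{"delta_pos": [0, 0, 0], "turn": 0, "fingers": 1.5}, {"delta_pos": [0, 0, 0], "turn": 0, "fingers": 1.5}, {"delta_pos": [0, 0, 0], "turn": 0, "fingers": 1.5}, {"delta_pos": [0, 0, 0], "turn": 0, "fingers": 1.5}, {"delta_pos": [0, 0, 0], "turn": 0, "fingers": 1.5}, {"delta_pos": [0, 0, 0], "turn": 0, "fingers": 1.5}]' --squeeze 20

```text
time: 4.7
ee_pos: [0.5557, 0.1548, 0.1606]
tcp_rot: [[-0.997, 0.0, 0.077], [-0.077, -0.0, -0.997], [-0.0, -1.0, 0.0]]
contact_force: [0.6, -0.3, 0.0]
opening: 0.4
```

step_arm --commands '[{"delta_pos": [0, 0, 0], "turn": 0, "fingers": 1.5}, {"delta_pos": [0, 0, 0], "turn": 0, "fingers": 1.5}, {"delta_pos": [0, 0, 0], "turn": 0, "fingers": 1.5}, {"delta_pos": [0, 0, 0], "turn": 0, "fingers": 1.5}]'

```text
time: 5.2
ee_pos: [0.5557, 0.1547, 0.1606]
tcp_rot: [[-0.997, -0.0, 0.077], [-0.077, -0.0, -0.997], [0.0, -1.0, 0.0]]
contact_force: [0.7, -2.4, -0.5]
opening: 0.236
```

The opening is 22 mm, so the post is gripped. Now I'll slide it.

step_arm --commands '[{"delta_pos": [0, 0, -0.8], "turn": 0, "fingers": 1.5}, {"delta_pos": [0, 0, -1.1], "turn": 0, "fingers": 1.5}, {"delta_pos": [0, 0, -1.1], "turn": 0, "fingers": 1.5}, {"delta_pos": [0, 0, -1.1], "turn": 0, "fingers": 1.5}, {"delta_pos": [0, 0, -1.1], "turn": 0, "fingers": 1.5}, {"delta_pos": [0, 0, -1.1], "turn": 0, "fingers": 1.5}, {"delta_pos": [0, 0, -0.7], "turn": 0, "fingers": 1.5}]'

```text
time: 6.08
ee_pos: [0.5497, 0.2257, 0.1606]
tcp_rot: [[-0.997, -0.001, 0.078], [-0.078, 0.0, -0.997], [0.001, -1.0, -0.0]]
contact_force: [-4.9, -2.9, 1.5]
opening: 0.228
```

step_arm --commands '[{"delta_pos": [0, 0, -0.4], "turn": 0, "fingers": 1.5}, {"delta_pos": [0, 0, -0.4], "turn": 0, "fingers": 1.5}, {"delta_pos": [0, 0, -0.4], "turn": 0, "fingers": 1.5}, {"delta_pos": [0, 0, 0], "turn": 0, "fingers": 1.5}]'

```text
time: 6.58
ee_pos: [0.5487, 0.2378, 0.1606]
tcp_rot: [[-0.997, -0.001, 0.078], [-0.078, 0.001, -0.997], [0.001, -1.0, -0.001]]
contact_force: [-6.7, 1.3, 2.0]
opening: 0.233
```

step_arm --commands '[{"delta_pos": [0, 0, -0.3], "turn": 0, "fingers": 1.5}, {"delta_pos": [0, 0, -0.3], "turn": 0, "fingers": 1.5}, {"delta_pos": [0, 0, -0.3], "turn": 0, "fingers": 1.5}, {"delta_pos": [0, 0, 0], "turn": 0, "fingers": 1.5}]'

```text
time: 7.08
ee_pos: [0.548, 0.2467, 0.1606]
tcp_rot: [[-0.997, -0.001, 0.078], [-0.078, 0.001, -0.997], [0.001, -1.0, -0.001]]
contact_force: [-8.3, 0.6, 1.6]
opening: 0.232
```

step_arm --commands '[{"delta_pos": [0, 0, -0.2], "turn": 0, "fingers": 1.5}, {"delta_pos": [0, 0, -0.2], "turn": 0, "fingers": 1.5}, {"delta_pos": [0, 0, 0], "turn": 0, "fingers": 1.5}]'

```text
time: 7.45
ee_pos: [0.5477, 0.2505, 0.1606]
tcp_rot: [[-0.997, -0.001, 0.078], [-0.078, 0.0, -0.997], [0.001, -1.0, -0.001]]
contact_force: [-7.4, -0.5, 2.6]
opening: 0.23
```

step_arm --commands '[{"delta_pos": [0, 0, -0.2], "turn": 0, "fingers": 1.5}, {"delta_pos": [0, 0, -0.2], "turn": 0, "fingers": 1.5}, {"delta_pos": [0, 0, 0], "turn": 0, "fingers": 1.5}]'

```text
time: 7.82
ee_pos: [0.5473, 0.2545, 0.1606]
tcp_rot: [[-0.997, -0.001, 0.078], [-0.078, 0.0, -0.997], [0.001, -1.0, -0.0]]
contact_force: [-6.9, -0.8, 2.5]
opening: 0.23
```

step_arm --commands '[{"delta_pos": [0, 0, -0.2], "turn": 0, "fingers": 1.5}, {"delta_pos": [0, 0, -0.2], "turn": 0, "fingers": 1.5}, {"delta_pos": [0, 0, 0], "turn": 0, "fingers": 1.5}]'

```text
time: 8.2
ee_pos: [0.547, 0.2578, 0.1606]
tcp_rot: [[-0.997, -0.001, 0.078], [-0.078, -0.001, -0.997], [0.001, -1.0, 0.001]]
contact_force: [-8.2, -6.2, 3.6]
opening: 0.236
```

Run:
```python
from h import *
for n in("scene","top"):
    im=arm.read_camera(n)
    cv2.imwrite(f"pics/{n}2.png",im)
    s=im[90:260,270:440] if n=="scene" else im[130:240,120:280]
    cv2.imwrite(f"pics/{n}2c.png",cv2.resize(s,None,fx=3.5,fy=3.5))
o=arm.observe();print(o["ee_pos"],o["contact_force"])
```

```text
[0.54703447 0.25781689 0.16062888] [-7.42085629 -6.24938886  3.65104053]
```

View pics/scene2c.png

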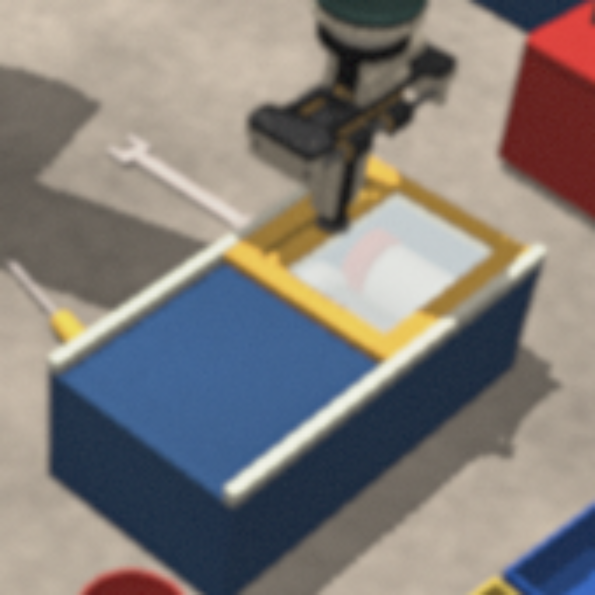

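The guard now covers the opening right up to its far end, and the force has started to rise. One more push should confirm the hard stop.

step_arm --commands '[{"delta_pos": [0, 0, -0.2], "turn": 0, "fingers": 1.5}, {"delta_pos": [0, 0, -0.2], "turn": 0, "fingers": 1.5}, {"delta_pos": [0, 0, 0], "turn": 0, "fingers": 1.5}]'

```text
time: 8.68
ee_pos: [0.5471, 0.258, 0.1605]
tcp_rot: [[-0.997, -0.002, 0.076], [-0.076, -0.008, -0.997], [0.002, -1.0, 0.008]]
contact_force: [-7.6, -38.4, 7.6]
opening: 0.23
```

That is the hard stop: 38 N with no further motion. I'll back the command off, release and rise.

step_arm --commands '[{"delta_pos": [0, 0, 0.35], "turn": 0, "fingers": 1.5}, {"delta_pos": [0, 0, 0], "turn": 0, "fingers": 1.5}]'

```text
time: 8.93
ee_pos: [0.5472, 0.2579, 0.1605]
tcp_rot: [[-0.997, -0.001, 0.077], [-0.077, -0.001, -0.997], [0.001, -1.0, 0.001]]
contact_force: [-6.3, -8.0, 2.4]
opening: 0.232
```

step_arm --commands '[{"delta_pos": [0, 0, 0], "turn": 0, "fingers": 6}, {"delta_pos": [0, 0, 0], "turn": 0, "fingers": 6}, {"delta_pos": [0, 0, 0], "turn": 0, "fingers": 6}, {"delta_pos": [0, 0, 0], "turn": 0, "fingers": 6}, {"delta_pos": [0, -2, 0], "turn": 0, "fingers": 6}, {"delta_pos": [0, -3, 0], "turn": 0, "fingers": 6}, {"delta_pos": [0, -3, 0], "turn": 0, "fingers": 6}, {"delta_pos": [0, 0, 0], "turn": 0, "fingers": 6}]'

```text
time: 9.93
ee_pos: [0.5484, 0.2583, 0.2447]
tcp_rot: [[-0.997, 0.005, 0.077], [-0.077, 0.002, -0.997], [-0.005, -1.0, -0.002]]
contact_force: [-0.1, 0.7, -0.3]
opening: 0.644
```

step_arm --commands '[{"delta_pos": [0.8, 0, 2.2], "turn": 0, "fingers": 6}, {"delta_pos": [1.7, 0, 4.5], "turn": 0, "fingers": 6}, {"delta_pos": [1.7, 0, 4.5], "turn": 0, "fingers": 6}, {"delta_pos": [1.7, 0, 4.5], "turn": 0, "fingers": 6}, {"delta_pos": [1.7, 0, 4.5], "turn": 0, "fingers": 6}, {"delta_pos": [1.7, 0, 4.5], "turn": 0, "fingers": 6}, {"delta_pos": [1.7, 0, 4.5], "turn": 0, "fingers": 6}, {"delta_pos": [1.7, 0, 4.5], "turn": 0, "fingers": 6}]'

```text
time: 10.92
ee_pos: [0.4455, -0.0896, 0.2401]
tcp_rot: [[-0.997, -0.001, 0.077], [-0.077, 0.0, -0.997], [0.001, -1.0, -0.0]]
contact_force: [1.0, 0.1, 0.0]
opening: 0.648
```

step_arm --commands '[{"delta_pos": [1.7, 0, 4.5], "turn": 0, "fingers": 6}, {"delta_pos": [1.7, 0, 4.5], "turn": 0, "fingers": 6}, {"delta_pos": [0, 0, 0], "turn": 10, "fingers": 6}, {"delta_pos": [0, 0, 0], "turn": 10, "fingers": 6}, {"delta_pos": [0, 0, 0], "turn": 2.5, "fingers": 6}, {"delta_pos": [0, 0, 0], "turn": 0, "fingers": 6}]'

```text
time: 11.68
ee_pos: [0.4194, -0.1805, 0.2401]
tcp_rot: [[-0.951, -0.001, -0.31], [0.31, 0.0, -0.951], [0.001, -1.0, -0.0]]
contact_force: [-0.1, -0.1, 0.7]
opening: 0.645
```

Run:
```python
from h import *
np.set_printoptions(precision=4,suppress=True)
for n in("scene","top"):
    im=arm.read_camera(n)
    cv2.imwrite(f"pics/{n}3.png",im)
    s=im[90:310,150:440] if n=="scene" else im[130:300,120:400]
    cv2.imwrite(f"pics/{n}3c.png",cv2.resize(s,None,fx=2.7,fy=2.7))
    for t in("guard_grip","knob","pivot","stand"):
        print(n,t,[(np.round(d["location"],1).tolist(),round(d["confidence"],2)) for d in arm.tip_of(n,t)][:2])
o=arm.observe();print(o["ee_pos"],o["tcp_rot"],o["contact_force"],o["joint_positions"])
```

```text
scene guard_grip [([367.6, 145.4], 0.68)]
scene knob [([203.6, 207.8], 0.6)]
scene pivot [([213.5, 238.7], 0.96)]
scene stand [([350.2, 212.0], 0.6), ([201.6, 210.3], 0.22)]
top guard_grip [([162.1, 200.0], 0.84), ([333.9, 246.8], 0.57)]
top knob []
top pivot [([343.6, 213.3], 0.49)]
top stand [([204.3, 191.3], 0.83)]
[ 0.4202 -0.1802  0.2406] [[-0.9508 -0.0001 -0.3097]
 [ 0.3097  0.     -0.9508]
 [ 0.0001 -1.      0.    ]] [ 0.1633  0.0254 -0.3319] [-26.4022 -21.5291 106.091   -0.0015  95.4432  81.6387]
```

View pics/scene3c.png

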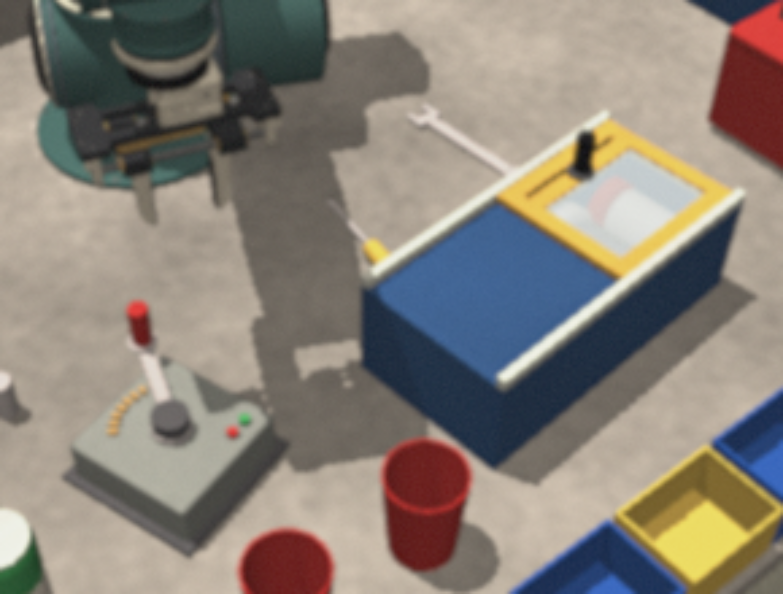

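View pics/top3c.png

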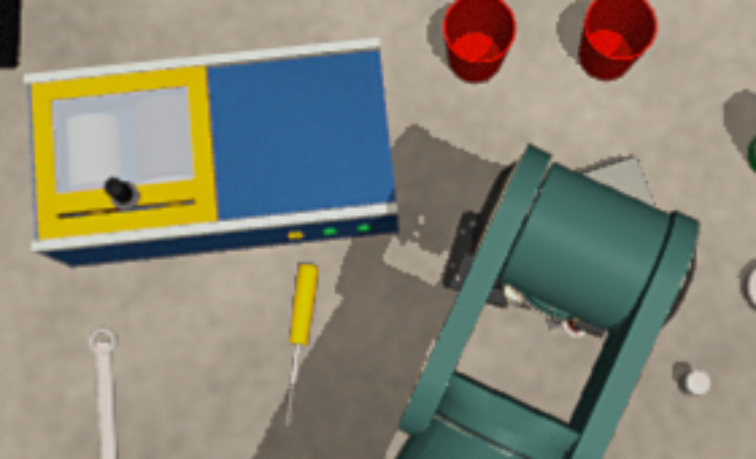

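The guard is shut, with the yellow frame against the far end and the post at (162,200) in the top view. The lever is still at its closed stop. I'll now go down on the knob.

step_arm --commands '[{"delta_pos": [0, 0, 3.2], "turn": 0, "fingers": 6}, {"delta_pos": [0, 0, 3.1], "turn": 0, "fingers": 6}, {"delta_pos": [0, 4, 0], "turn": 0, "fingers": 6}, {"delta_pos": [0, 4, 0], "turn": 0, "fingers": 6}, {"delta_pos": [0, 2, 0], "turn": 0, "fingers": 6}, {"delta_pos": [0, 0, 0], "turn": 0, "fingers": 6}]'

```text
time: 12.92
ee_pos: [0.4005, -0.2399, 0.1401]
tcp_rot: [[-0.951, -0.001, -0.31], [0.31, 0.001, -0.951], [0.001, -1.0, -0.0]]
contact_force: [1.0, 0.3, 0.1]
opening: 0.645
```

Run:
```python
from h import *
np.set_printoptions(precision=4,suppress=True)
im=arm.read_camera("scene")
cv2.imwrite("pics/s4c.png",cv2.resize(im[150:290,140:280],None,fx=4,fy=4))
o=arm.observe();print(o["ee_pos"],o["contact_force"])
```

```text
[ 0.4009 -0.2401  0.1414] [-0.7806  0.1599 -0.1481]
```

View pics/s4c.png

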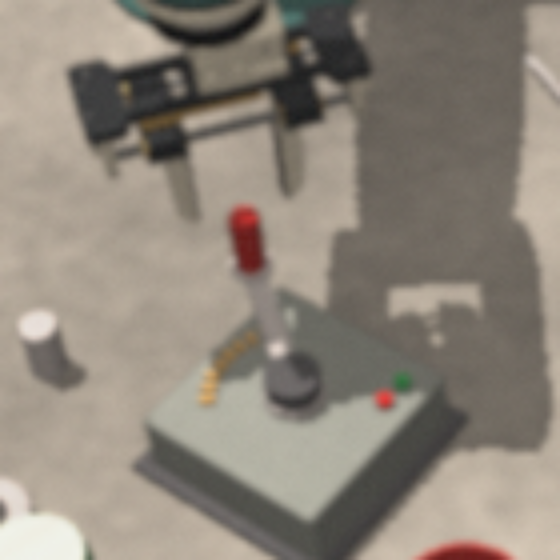

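The fingertips straddle the red knob evenly. I'll lower and close.

step_arm --commands '[{"delta_pos": [0, 2, 0], "turn": 0, "fingers": 6}, {"delta_pos": [0, 2, 0], "turn": 0, "fingers": 6}, {"delta_pos": [0, 1.1, 0], "turn": 0, "fingers": 6}, {"delta_pos": [0, 0, 0], "turn": 0, "fingers": 6}]'

```text
time: 13.48
ee_pos: [0.4003, -0.2398, 0.0886]
tcp_rot: [[-0.951, -0.001, -0.31], [0.31, 0.001, -0.951], [0.002, -1.0, -0.0]]
contact_force: [-0.1, 0.8, -0.2]
opening: 0.645
```

step_arm --commands '[{"delta_pos": [0, 0, 0], "turn": 0, "fingers": 1.5}, {"delta_pos": [0, 0, 0], "turn": 0, "fingers": 1.5}, {"delta_pos": [0, 0, 0], "turn": 0, "fingers": 1.5}, {"delta_pos": [0, 0, 0], "turn": 0, "fingers": 1.5}, {"delta_pos": [0, 0, 0], "turn": 0, "fingers": 1.5}, {"delta_pos": [0, 0, 0], "turn": 0, "fingers": 1.5}]' --squeeze 30

```text
time: 14.22
ee_pos: [0.4008, -0.24, 0.0898]
tcp_rot: [[-0.951, 0.0, -0.31], [0.31, 0.0, -0.951], [-0.0, -1.0, -0.0]]
contact_force: [-0.2, 1.0, 2.4]
opening: 0.253
```

Run:
```python
from h import *
np.set_printoptions(precision=4,suppress=True)
im=arm.read_camera("scene")
cv2.imwrite("pics/s5c.png",cv2.resize(im[150:290,140:280],None,fx=4,fy=4))
o=arm.observe();print(o["ee_pos"],o["contact_force"],o["opening"])
```

```text
[ 0.4008 -0.2401  0.0898] [-0.8874  2.5424  2.482 ] 0.25530160789894685
```

View pics/s5c.png

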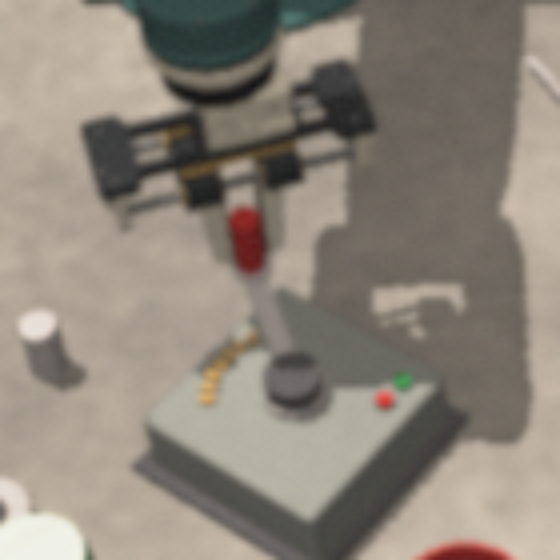

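The knob is gripped (opening 23.7 mm). I'll turn along the arc in 2.5° rows (z 0.48 cm, x -0.01 cm) and watch the tangential force.

step_arm --commands '[{"delta_pos": [-0.01, 0, 0.48], "turn": -2.5, "fingers": 1.5}, {"delta_pos": [-0.01, 0, 0.48], "turn": -2.5, "fingers": 1.5}, {"delta_pos": [0, 0, 0], "turn": 0, "fingers": 1.5}]'

```text
time: 14.65
ee_pos: [0.3982, -0.2493, 0.0898]
tcp_rot: [[-0.974, 0.0, -0.226], [0.226, 0.0, -0.974], [-0.0, -1.0, -0.0]]
contact_force: [0.0, 4.4, 4.2]
opening: 0.257
```

step_arm --commands '[{"delta_pos": [-0.01, 0, 0.48], "turn": -2.5, "fingers": 1.5}, {"delta_pos": [0, 0, 0], "turn": 0, "fingers": 1.5}]'

```text
time: 14.9
ee_pos: [0.3972, -0.2541, 0.0898]
tcp_rot: [[-0.983, 0.0, -0.184], [0.184, -0.0, -0.983], [-0.0, -1.0, 0.0]]
contact_force: [-0.4, 2.4, 3.8]
opening: 0.252
```

step_arm --commands '[{"delta_pos": [-0.01, 0, 0.48], "turn": -2.5, "fingers": 1.5}, {"delta_pos": [0, 0, 0], "turn": 0, "fingers": 1.5}]'

```text
time: 15.15
ee_pos: [0.3964, -0.2586, 0.0898]
tcp_rot: [[-0.99, 0.0, -0.142], [0.142, 0.0, -0.99], [-0.0, -1.0, -0.0]]
contact_force: [-1.0, 3.4, 5.1]
opening: 0.257
```

Run:
```python
from h import *
np.set_printoptions(precision=4,suppress=True)
for i in range(5):
    im=arm.read_camera("scene")
    o=arm.observe();print(o["ee_pos"],o["contact_force"],o["opening"])
cv2.imwrite("pics/s6c.png",cv2.resize(im[150:290,140:280],None,fx=4,fy=4))
```

```text
[ 0.3964 -0.2585  0.0898] [-1.048   3.9548  4.7051] 0.25264995836833704
[ 0.3964 -0.2585  0.0898] [0.9901 3.5575 4.9501] 0.2588438273357015
[ 0.3964 -0.2585  0.0898] [-0.9156  4.0913  5.3277] 0.2525994578933717
[ 0.3964 -0.2585  0.0898] [-0.2057  3.262   4.9754] 0.25143966286454555
[ 0.3964 -0.2585  0.0898] [-0.3193  3.7958  4.5216] 0.2562800017533138
```

View pics/s6c.png

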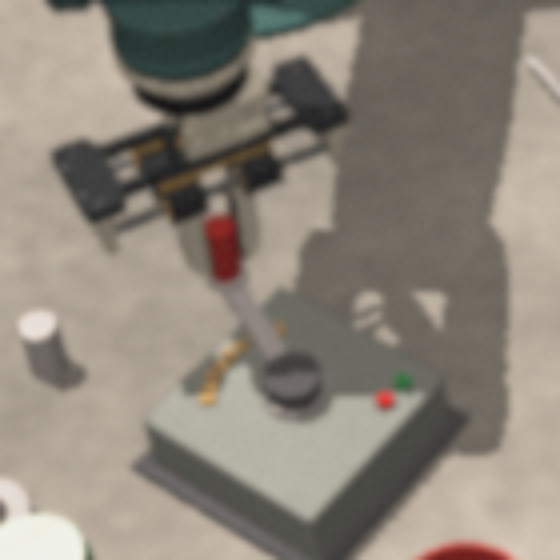

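The lever follows. The force is about 3.7 N near the first click. I'll carry on and log the profile.

step_arm --commands '[{"delta_pos": [-0.01, 0, 0.48], "turn": -2.5, "fingers": 1.5}, {"delta_pos": [0, 0, 0], "turn": 0, "fingers": 1.5}]'

```text
time: 15.65
ee_pos: [0.3959, -0.2631, 0.0898]
tcp_rot: [[-0.995, 0.0, -0.098], [0.098, 0.001, -0.995], [-0.0, -1.0, -0.001]]
contact_force: [-0.9, 7.2, 6.0]
opening: 0.257
```

step_arm --commands '[{"delta_pos": [-0.01, 0, 0.48], "turn": -2.5, "fingers": 1.5}, {"delta_pos": [0, 0, 0], "turn": 0, "fingers": 1.5}]'

```text
time: 15.9
ee_pos: [0.3955, -0.2682, 0.0898]
tcp_rot: [[-0.999, 0.0, -0.054], [0.054, 0.0, -0.999], [-0.0, -1.0, -0.0]]
contact_force: [-1.1, 5.9, 5.2]
opening: 0.252
```

step_arm --commands '[{"delta_pos": [-0.01, 0, 0.48], "turn": -2.5, "fingers": 1.5}, {"delta_pos": [0, 0, 0], "turn": 0, "fingers": 1.5}]'

```text
time: 16.15
ee_pos: [0.3953, -0.2732, 0.0898]
tcp_rot: [[-1.0, 0.0, -0.011], [0.011, -0.0, -1.0], [-0.0, -1.0, 0.0]]
contact_force: [-0.6, 2.4, 5.6]
opening: 0.249
```

step_arm --commands '[{"delta_pos": [-0.01, 0, 0.48], "turn": -2.5, "fingers": 1.5}, {"delta_pos": [0, 0, 0], "turn": 0, "fingers": 1.5}]'

```text
time: 16.4
ee_pos: [0.3953, -0.2778, 0.0898]
tcp_rot: [[-0.999, -0.0, 0.032], [-0.032, 0.0, -0.999], [0.0, -1.0, -0.0]]
contact_force: [-0.7, 3.6, 6.4]
opening: 0.255
```

step_arm --commands '[{"delta_pos": [-0.01, 0, 0.48], "turn": -2.5, "fingers": 1.5}, {"delta_pos": [0, 0, 0], "turn": 0, "fingers": 1.5}]'

```text
time: 16.65
ee_pos: [0.3956, -0.2823, 0.0897]
tcp_rot: [[-0.997, -0.0, 0.076], [-0.076, 0.001, -0.997], [0.0, -1.0, -0.001]]
contact_force: [-1.5, 7.6, 8.2]
opening: 0.251
```

step_arm --commands '[{"delta_pos": [-0.01, 0, 0.48], "turn": -2.5, "fingers": 1.5}, {"delta_pos": [0, 0, 0], "turn": 0, "fingers": 1.5}]'

```text
time: 16.9
ee_pos: [0.396, -0.2872, 0.0898]
tcp_rot: [[-0.993, -0.0, 0.119], [-0.119, 0.0, -0.993], [0.0, -1.0, -0.001]]
contact_force: [-2.3, 4.5, 8.0]
opening: 0.254
```

The profile is clean: dips at 7.5°, 17.5° and so on, and notches at about 10° and 20° (two clicks passed). Next is the third click and on towards the fourth.

step_arm --commands '[{"delta_pos": [-0.01, 0, 0.48], "turn": -2.5, "fingers": 1.5}, {"delta_pos": [0, 0, 0], "turn": 0, "fingers": 1.5}]'

```text
time: 17.15
ee_pos: [0.3967, -0.2923, 0.0898]
tcp_rot: [[-0.987, -0.0, 0.162], [-0.162, -0.0, -0.987], [0.0, -1.0, 0.0]]
contact_force: [-0.9, 2.0, 6.5]
opening: 0.251
```

step_arm --commands '[{"delta_pos": [-0.01, 0, 0.48], "turn": -2.5, "fingers": 1.5}, {"delta_pos": [0, 0, 0], "turn": 0, "fingers": 1.5}]'

```text
time: 17.4
ee_pos: [0.3976, -0.2968, 0.0898]
tcp_rot: [[-0.979, -0.0, 0.205], [-0.205, 0.0, -0.979], [0.0, -1.0, -0.0]]
contact_force: [-2.0, 3.9, 7.1]
opening: 0.255
```

step_arm --commands '[{"delta_pos": [-0.01, 0, 0.48], "turn": -2.5, "fingers": 1.5}, {"delta_pos": [0, 0, 0], "turn": 0, "fingers": 1.5}]'

```text
time: 17.65
ee_pos: [0.3985, -0.3012, 0.0897]
tcp_rot: [[-0.969, -0.001, 0.247], [-0.247, 0.001, -0.969], [0.0, -1.0, -0.001]]
contact_force: [-3.9, 6.4, 8.1]
opening: 0.252
```

step_arm --commands '[{"delta_pos": [-0.01, 0, 0.48], "turn": -2.5, "fingers": 1.5}, {"delta_pos": [0, 0, 0], "turn": 0, "fingers": 1.5}]'

```text
time: 17.9
ee_pos: [0.3999, -0.306, 0.0898]
tcp_rot: [[-0.957, -0.001, 0.289], [-0.289, 0.0, -0.957], [0.0, -1.0, -0.001]]
contact_force: [-2.9, 4.3, 8.1]
opening: 0.252
```

step_arm --commands '[{"delta_pos": [-0.01, 0, 0.48], "turn": -2.5, "fingers": 1.5}, {"delta_pos": [0, 0, 0], "turn": 0, "fingers": 1.5}]'

```text
time: 18.15
ee_pos: [0.4014, -0.3109, 0.0898]
tcp_rot: [[-0.944, -0.0, 0.331], [-0.331, -0.0, -0.944], [0.0, -1.0, 0.0]]
contact_force: [-2.7, -0.2, 5.9]
opening: 0.256
```

Now at 37.5°, just before the fourth notch (dip). I'll use half steps from here.

step_arm --commands '[{"delta_pos": [0, 0, 0.24], "turn": -1.25, "fingers": 1.5}, {"delta_pos": [0, 0, 0], "turn": 0, "fingers": 1.5}]'

```text
time: 18.4
ee_pos: [0.4022, -0.3131, 0.0898]
tcp_rot: [[-0.936, -0.0, 0.351], [-0.351, -0.0, -0.936], [0.0, -1.0, 0.0]]
contact_force: [-2.2, 2.0, 6.2]
opening: 0.253
```

step_arm --commands '[{"delta_pos": [-0.01, 0, 0.24], "turn": -1.25, "fingers": 1.5}, {"delta_pos": [0, 0, 0], "turn": 0, "fingers": 1.5}]'

```text
time: 18.65
ee_pos: [0.403, -0.3151, 0.0898]
tcp_rot: [[-0.928, -0.001, 0.371], [-0.371, 0.0, -0.928], [0.001, -1.0, -0.0]]
contact_force: [-3.8, 1.8, 7.3]
opening: 0.253
```

Run:
```python
from h import *
from scipy.optimize import least_squares
np.set_printoptions(precision=4,suppress=True)
F=[]
for i in range(5):
    im=arm.read_camera("scene"); o=arm.observe();F.append(o["contact_force"])
F=np.mean(F,0);R=o["tcp_rot"];p=o["ee_pos"]
print(p,"F tool",R.T@F)
P=np.array([[.4008,-.2400],[.3982,-.2493],[.3972,-.2541],[.3964,-.2586],[.3959,-.2631],[.3955,-.2682],[.3953,-.2732],[.3953,-.2778],[.3956,-.2823],[.396,-.2872],[.3967,-.2923],[.3976,-.2968],[.3985,-.3012],[.3999,-.306],[.4014,-.3109],p[:2]])
s=least_squares(lambda v:np.hypot(*(P-v[:2]).T)-v[2],[.506,-.274,.11]);print(s.x)
for c in(s.x[:2],[.506,-.274]):
    a=np.degrees(np.arctan2(P[:,1]-c[1],P[:,0]-c[0]))%360; print(a-a[0], a[0])
print("chord",np.degrees(2*np.arcsin(np.linalg.norm(P[-1]-P[0])/2/.11)))
cv2.imwrite("pics/s7.png",im);cv2.imwrite("pics/s7c.png",cv2.resize(im[150:290,140:280],None,fx=4,fy=4))
```

```text
[ 0.403  -0.3151  0.0898] F tool [ 3.3797 -6.7338 -3.5031]
[ 0.5062 -0.2745  0.1109]
[ 0.      4.9891  7.5217  9.8821 12.2202 14.8632 17.4481 19.8236 22.1527
 24.6921 27.3506 29.7209 32.0401 34.6223 37.2692 39.5789] 161.86796617127973
[ 0.      5.0052  7.5454  9.9122 12.2566 14.9059 17.4965 19.8765 22.21
 24.7533 27.4153 29.7885 32.1097 34.6939 37.342  39.6523] 162.08948302560574
chord 39.92946368071976
```

View pics/s7c.png

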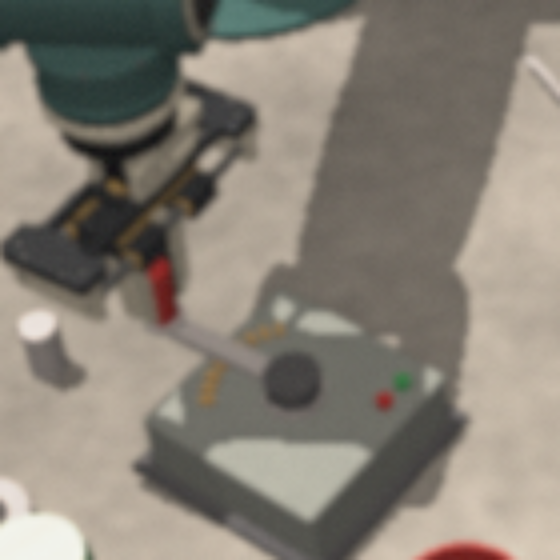

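The measured angle is about 39.6°, with 3.5 N and rising, so it is a hair short of the notch. I'll nudge by about 0.6°.

step_arm --commands '[{"delta_pos": [0, 0, 0.12], "turn": -0.5, "fingers": 1.5}, {"delta_pos": [0, 0, 0], "turn": 0, "fingers": 1.5}, {"delta_pos": [0, 0, 0], "turn": 0, "fingers": 1.5}]'

```text
time: 19.27
ee_pos: [0.4034, -0.3161, 0.0897]
tcp_rot: [[-0.925, -0.001, 0.379], [-0.379, 0.0, -0.925], [0.001, -1.0, -0.001]]
contact_force: [-4.3, 2.4, 7.5]
opening: 0.254
```

Run:
```python
from h import *
np.set_printoptions(precision=4,suppress=True)
F=[]
for i in range(8):
    im=arm.read_camera("scene"if i%2 else "top"); o=arm.observe();F.append(o["contact_force"])
    cv2.imwrite(f"pics/f{i%2}.png",im)
F=np.mean(F,0);R=o["tcp_rot"];p=o["ee_pos"]
a=np.degrees(np.arctan2(p[1]+.2745,p[0]-.5062))%360-161.868
print(p,"F tool",R.T@F,a,o["opening"],o["time"])
for n in("scene","top"):print([(d["location"],d["confidence"]) for d in arm.tip_of(n,"guard_grip")][:1])
```

```text
[ 0.4034 -0.3161  0.0898] F tool [ 2.9626 -7.6151 -5.0535] 40.1572069141551 0.2571593360214488 19.675
[([366.8, 143.4], 0.61)]
[([160.1, 199.0], 0.98)]
```

View pics/f1.png

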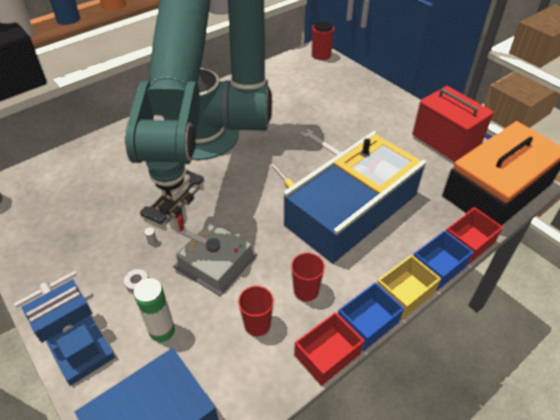

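The pull-back is 5.05 N at a measured 40.2°, which fits being in the fourth notch (about 5 N at 40°). The picture shows the guard shut with its post at (367,145), the knob held at (180,222), and the cups, can, collar, socket and tools where they were. I'll hand in now.

```bash
python3 -c "
from station import arm
print(arm.close_job())
o=arm.observe();print(o['ee_pos'],o['contact_force'],o['opening'],o['time'])"
```

```text
the job is handed in; nothing more can be done
None
the job is handed in; nothing more can be done
```

The guard is shut and the throttle is at its fourth click, with the gripper still holding the knob. The job is handed in; the clock read 19.7 s at my last check, against the 72 s limit.

- **Guard:** I gripped the post and slid it about 103 mm to the hard stop. The force there rose to 38 N with no further motion. It was still shut in the last pictures, after I released it and moved the lever.
- **Throttle:** I turned the gripped knob along its arc, feeling a dip and rise in force at each of the four clicks. The last check read 40.2° from the closed stop (fourth click at 40°). The pull-back was 5.05 N, which fits sitting in the notch, and the opening was 24 mm on the knob.
- **Other objects:** in the last scene picture, the cups, can, collar, socket and tools look to be where they were.

**Readings that differed:**
- My first estimate of the guard's travel was about 95 mm, against the 103 mm it actually moved.
- The force peaks between clicks read up to 7.6 N, at the low end of the 7–9 N you gave. I sampled only every 2.5°, so I may have missed the tops.
- The dip before the fourth click read under 1 N, against the expected 2 to 3 N.
- A steady upward force of 6–8 N on the gripper while holding the knob is unexplained.

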